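# Set the pump's timing pulley

## Task

The belt pulley has only been laid on the pump shaft and still rides on top of the drive plate. Turn it on the shaft until you feel it drop a step and sit fully home; then turn pulley and shaft together until the dark timing mark on the pulley's rim points at the tip of the fixed pointer. Let go, and leave the spanner, roller and socket that lie around the pump where they are.

Things in the scene. Friction and masses are not known exactly. Their poses are not given: they have to be found in the camera images.
- pump: fixed pump with a vertical shaft: dark round foot 150 mm across and 12 mm high, aluminium housing 92 mm across, and on the shaft a drive plate (see plate). Origin on the shaft axis at bench level, z up
- plate (a point): point on the shaft axis, 74 mm above the bench: top of a square steel drive plate, 92 mm wide, with three 12 mm holes at unequal distances from the axis; the shaft's nose, 20 mm across, rises to 128 mm. Plate and nose turn together without limit, stiffly: 0.3 N m, about 7 N at a stud. The plate is hidden under the pulley; its angle is not measured
- pulley: loose aluminium belt pulley, 0.32 to 0.48 kg: toothed disc 120 mm across (128 mm at the bottom lip), 22 mm thick, hub 38 mm across rising 20 mm above the disc, bore over the shaft's nose. Origin on its axis at the disc's underside; z up, x to the timing mark. Riding on its pins at the start: origin 82 mm above the bench; home: 74 mm (see pins)
- stud (a point): top of one of the pulley's three upright steel studs, 12 mm across, 30 mm high above the disc's top face (52 mm above the pulley's origin), 45 mm from the axis, at 60 degrees anticlockwise from the pulley's x; the other two, alike, at 180 and 300 degrees. Pushing a stud sideways turns the pulley: 1 to 3 N while it rides, 7 N once it drives the shaft
- pins (a point): centre of the pulley's underside. Three 8 mm pins there ride on the drive plate; at a single angle they fall into its holes, the pulley drops 8 mm and then drives the shaft, with about 6 degrees of play. That angle lies 20 to 100 degrees anticlockwise (from above) of the start; turned fast (over 1.5 rad/s) the step may be skipped
- mark (a point): the timing mark: outer top end of a straight dark line, 4 mm wide, on the pulley's face and rim; 60 mm from the pulley's axis, 22 mm above its origin
- pointer: fixed dark steel bracket at the pump's foot: an upright strip with a pointed finger on top, pointing inward at the pulley's rim; 98 mm high, its outside 100 mm from the axis. Origin on the pump's axis at bench level; x runs from there to the pointer's tip: the mark must end on this x axis. When the pulley drops, its mark is 30 to 110 degrees anticlockwise of the pointer
- pointer_tip (a point): tip of the pointer, 68 mm from the pump's axis, 96 mm above the bench
- spanner: bystander: steel spanner 160 mm long lying near the pump's foot; leave it where it lies
- idler: bystander: small dark steel idler roller, 54 mm across and 26 mm high, near the pump; leave it
- socket: bystander: steel socket, a tube 30 mm across and 35 mm high standing near the pump; leave it
Things that resemble listed ones, but are neither listed nor needed, are in the scene too. Several things have the shape of the pulley; the one meant has the colours described above. Leave any green look-alike of the pump alone.

How it is judged:
On the way:
1. the pulley has dropped home onto the drive plate (z of pulley in the frame of pump below 0.0765 m and angle between pulley's own z axis and vertical below 0.05 rad), for 0.2 s.
At the end, for the whole second after the job is handed in: the pulley sits home and flat on the drive plate (origin no more than 76.5 mm above the bench, tilt under 0.05 rad), its mark is at the pointer (within 4 mm sideways of the pointer's x axis, on the pointer's side), and it is at rest (all of step 1 and y of mark in the frame of pointer between -0.004 and 0.004 m and x of mark in the frame of pointer above 0.04 m and angular speed of pulley below 0.05 rad/s and linear speed of pulley below 0.02 m/s); the robot touches nothing.
It fails at once if a bystander is moved by more than 30 mm (distance of any of spanner, idler, socket from where it was at the start of the episode above 0.03 m).
It also fails if it takes over 51 s, if anything falls off the work surface, if the arm or the gripper's body presses on something with over 40 N, if the wrist force passes 120 N, or if a joint passes its speed limit or range.

## Robot

A 6-joint arm with a two-finger parallel gripper is mounted at the origin on the work surface. World frame = base frame: x ahead of the robot, y to its left, z up, the work surface at z = 0. Lengths are in m, angles in rad, forces in N, time in s.
With the tool pointing down it reaches from about 0.225 to 0.875 m from the base axis. Payload 3.4 kg.
Tool frame: the origin (TCP) lies at the very end of the fingers, on their centre line; the grasp point (between the pads) lies 19 mm behind it; z points along the fingers, y is the direction in which the jaws open and shut (so a half turn about z gives the same grasp; the last joint's range is limited). The gripper opens to 85 mm and grips with 20 to 120 N. Pads are 22 mm wide; open, the fingers measure 114 mm over their backs; the gripper's body (76 mm by 85 mm) begins 54 mm behind the grasp point. The pads swing forward as they close: fully open they stand 13 mm farther back than shut.
Start: joints at [1.076, 0.276, 1.505, -0, 1.361, -0.121], TCP at [0.21, 0.535, 0.211] pointing down, gripper open.
Joint ranges: [-2.89, 2.89], [-0.75, 2.08], [0.22, 2.7], [-1.18, 4.32], [0.11, 2.71], [-2.7, 2.7]. Speed limits (rad/s): [2.57, 2.57, 3.14, 3.14, 3.14, 3.14].

## Interface

Orientations are given as a rotation vector (axis times angle).
In Python, from plant import ctrl, readout, imaging, finder gives the robot as it stands. The module is installed in compiled form; this text tells all that it offers. Calls block until the motion is done:
- ctrl.move_pose(position, orientation): joint-space move of the TCP to a pose.
- ctrl.move_linear(position, orientation=None, max_speed=0.15, until_force=None): straight line of the TCP; orientation=None keeps the orientation; max_speed is the mean speed in m/s. With until_force (N) it stops when the force on the tool has changed by that much, and returns True; else False.
- ctrl.move_j(angles): joint-space move.
- ctrl.release() and ctrl.grasp(): open the fingers fully, or close them until they stop; the grip force is fixed at half the most.
- ctrl.hold(seconds).
- ctrl.ik(position, orientation): joint angles nearest the present ones, or None.
- readout.read_state(): the state.
- imaging.camera(name): name is "side" or "top" or "wrist"; returns (picture, depth): 480x640x3 uint8, blue, green, red; 480x640 float32, m along the optical axis (not along the pixel's ray), 0 where there is no reading.
- imaging.camera_model(name): a dict with "K" (3x3 intrinsics, pixels), "view" (4x4, takes a point from world to camera coordinates). Camera axes: x right, y down, z forward; pixel columns grow to the right and rows downward; lengths in m; the calibration is good to about 2 mm. A picture is of the moment at which its call begins: read the wrist's pose just before it. camera_model takes no time and is no camera call; for the wrist camera it gives the pose at the moment of the call.
A pose or a line that the arm cannot do raises ctrl.Unreachable and nothing moves.
- ctrl.hand_in(): hands the job in, once; it reports no verdict.
Trained networks look in the newest picture that a camera, given by its name, has taken for a name from the list of things; names that differ only in an ending like _2 or _b are one class to them, and where a whole thing is asked for, a point or a joint stands for the part that bears it (a point fixed in the world has none). Each returns a list of dicts, best first, with "confidence" (0 to 1); they miss things now and then, are a little off and sometimes report something else, mostly with a low value. They report only what shows in the picture. A call takes as long as a camera call. They do not tell look-alikes from the thing itself.
- finder.cut_out(thing, camera): "mask" (480x640 bool, what is visible of it) and "point" ([column, row] in pixels, amid what is visible of it).
The state is a dict: "clock": time; "joint_pos": joint angles; "qvel": joint speeds; "joint_efforts": joint torques, N m; "ee_pos": TCP position; "tcp_rot": TCP orientation; "ft_force": force on the tool from outside, world axes, zero at the start; "wrist_torque": the same for the moment, N m; "opening": finger opening in m.
Only numpy, scipy, OpenCV 4.12 (cv2) and the standard library are available. Lean on these libraries where they do the work, as an engineer would, in place of code of your own. Each camera call takes 0.05 s, during which the arm holds its last target. There are 200 camera calls.

## Working session

There is one attempt and no reset: what is moved stays moved. The work goes in short steps, each a Python script; the robot and the scene stay as the last script left them, time stands still between calls to the robot, and variables do not carry over. Pictures are saved under pics/ and viewed, about 8 in all and at most 12, crops included, and the job is handed in when it is done.

```bash
mkdir -p pics; cat > h.py <<'E'
import numpy as np, cv2
from plant import ctrl, readout, imaging, finder
def cam(n):
    m=imaging.camera_model(n); p,d=imaging.camera(n); return p,d,m
def world(u,v,z,m):
    K=np.array(m["K"]);V=np.array(m["view"])
    c=np.linalg.inv(K)@[u,v,1]*z
    return V[:3,:3].T@(c-V[:3,3])
def pix(P,m):
    K=np.array(m["K"]);V=np.array(m["view"])
    c=K@(V[:3,:3]@np.array(P)+V[:3,3]); return c[:2]/c[2]
E
python3 - <<'E'
from h import *
for n in("top","side"):
    p,d,m=cam(n); cv2.imwrite(f"pics/{n}0.png",p)
    V=np.array(m["view"]);print(n,"campos",(-V[:3,:3].T@V[:3,3]).round(3),m["K"][0][0])
    for t in("pulley","pump","pointer","mark","stud","pointer_tip","spanner","idler","socket"):
        for r in finder.cut_out(t,n):
            u,v=r["point"]; z=d[int(v),int(u)]
            print(t,np.round([u,v]),round(r["confidence"],2),world(u,v,z,m).round(3),r["mask"].sum())
s=readout.read_state();print(s["clock"],s["ee_pos"],s["tcp_rot"])
E
```

```text
top campos [0.481 0.065 0.896] 497.95485307080645
pulley [438. 179.] 0.98 [ 0.723 -0.139  0.048] 3796
pulley [420. 285.] 0.96 [ 0.532 -0.092  0.124] 4824
pulley [262. 327.] 0.75 [0.457 0.163 0.009] 4208
pump [387. 297.] 0.89 [ 0.517 -0.056  0.011] 1403
pump [254. 214.] 0.68 [0.647 0.178 0.07 ] 5213
pointer [441. 241.] 0.54 [ 0.613 -0.144  0.045] 289
mark [424. 290.] 0.9 [ 0.524 -0.097  0.123] 4995
mark [437. 174.] 0.83 [ 0.744 -0.147  0.009] 3841
mark [261. 329.] 0.79 [0.454 0.165 0.007] 4383
mark [483. 315.] 0.16 [ 0.489 -0.22   0.026] 897
stud [423. 289.] 0.78 [ 0.525 -0.096  0.123] 4823
stud [260. 328.] 0.66 [0.456 0.167 0.008] 4285
stud [435. 178.] 0.56 [ 0.724 -0.134  0.048] 3841
stud [388. 289.] 0.23 [ 0.526 -0.048  0.083] 1428
pointer_tip [443. 239.] 0.75 [ 0.614 -0.142  0.063] 285
spanner [384. 361.] 0.75 [ 0.405 -0.053  0.007] 950
idler [483. 317.] 0.57 [ 0.486 -0.219  0.028] 846
socket [342. 261.] 0.53 [0.579 0.024 0.001] 186
socket [385. 289.] 0.28 [ 0.53  -0.051  0.012] 1472
side campos [0.516 0.654 0.488] 456.22236708222164
pulley [240. 220.] 0.95 [ 0.722 -0.119  0.03 ] 2070
pulley [384. 337.] 0.79 [0.453 0.185 0.031] 5332
pulley [336. 202.] 0.73 [ 0.53  -0.07   0.105] 2349
pump [333. 238.] 0.64 [ 0.534 -0.058  0.035] 2879
pump [233. 339.] 0.64 [0.654 0.229 0.055] 8555
pointer [296. 207.] 0.88 [ 0.611 -0.142  0.053] 394
mark [337. 201.] 0.89 [ 0.529 -0.079  0.103] 2329
mark [382. 334.] 0.78 [0.455 0.183 0.034] 5255
stud [383. 339.] 0.8 [0.454 0.185 0.028] 5193
stud [336. 202.] 0.59 [ 0.531 -0.072  0.104] 2307
stud [238. 220.] 0.55 [ 0.727 -0.124  0.028] 2109
pointer_tip [295. 209.] 0.97 [ 0.614 -0.14   0.049] 348
pointer_tip [399. 260.] 0.41 [ 0.412 -0.038  0.008] 585
spanner [401. 260.] 0.6 [ 0.408 -0.041  0.007] 656
socket [308. 272.] 0.73 [0.572 0.036 0.027] 382
1.0 [0.20998795 0.53533043 0.21134661] [5.83711853e-01 3.08683061e+00 2.00764181e-04]
```

```bash
python3 - <<'E'
import cv2
p=cv2.imread("pics/top0.png"); c=cv2.resize(p[210:370,340:530],None,fx=3,fy=3,interpolation=cv2.INTER_CUBIC); cv2.imwrite("pics/top0c.png",c)
E
```

```text
(no output)
```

View pics/top0.png

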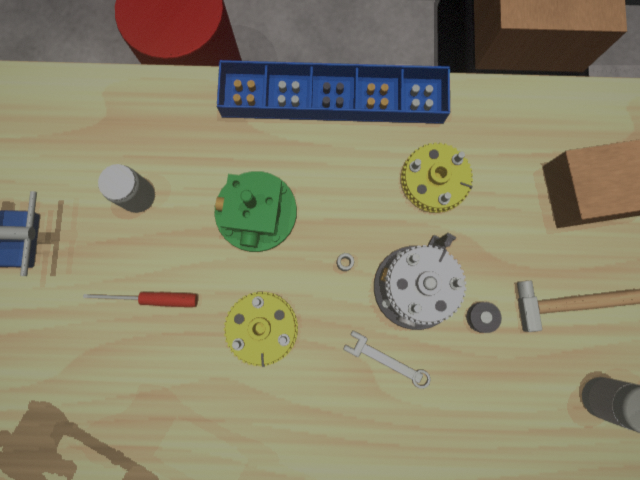

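View pics/top0c.png

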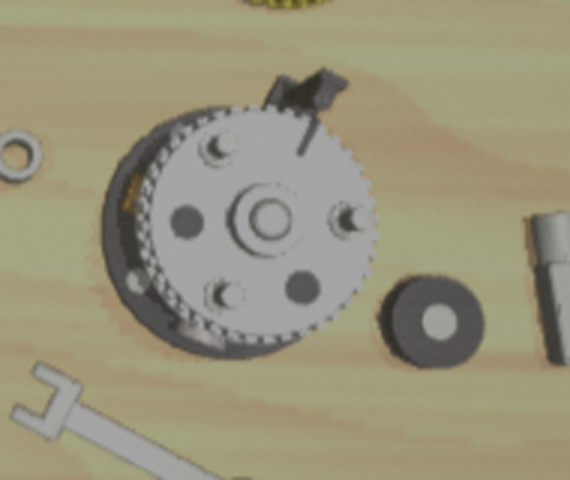

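Candidates: silver pulley at (428,283); yellow look-alikes at (438,179) and (261,328); green pump look-alike at (254,214). I choose the silver pulley. It is on the dark-footed pump, with the pointer at about (441,240), and the crop confirms it. The mark runs from about (440,261) to (445,250), and the studs are at (413,259), (456,283) and (415,308).

Plan: put the open fingers down over the hub at pulley angle 30°/210°, then turn the wrist so that a finger pushes a stud.

```bash
cat >> h.py <<'E'
from scipy.spatial.transform import Rotation as R
from scipy.optimize import least_squares
def cloud(d,m,c=(0.525,-0.095),r=0.12):
    vv,uu=np.nonzero(d>0); K=np.array(m["K"]);V=np.array(m["view"])
    P=(np.linalg.inv(K)@np.c_[uu,vv,np.ones(len(uu))].T*d[vv,uu]).T
    P=(P-V[:3,3])@V[:3,:3]
    k=np.hypot(*(P[:,:2]-c).T)<r
    return P[k],uu[k],vv[k]
def down(yaw):  # tool down, jaw (y) axis at angle yaw in the world
    y=np.array([np.cos(yaw),np.sin(yaw),0]);z=np.array([0,0,-1.]);return R.from_matrix(np.c_[np.cross(y,z),y,z]).as_rotvec()
E
python3 - <<'E'
from h import *
p,d,m=cam("top"); P,u,v=cloud(d,m)
h,e=np.histogram(P[:,2],np.arange(0,.15,.004)); print([(round(a,3),int(b)) for a,b in zip(e,h) if b>20])
for lo,hi in((.098,.110),(.114,.122),(.122,.126),(.126,.140)):
    Q=P[(P[:,2]>lo)&(P[:,2]<hi)]
    if len(Q)<5: continue
    (c,r)=cv2.minEnclosingCircle((Q[:,:2]*1000).astype(np.float32)); print(lo,len(Q),Q[:,2].mean().round(4),np.round(c,1),round(r,1))
    if lo>.12: print(Q[:, :].round(3)[::max(1,len(Q)//25)].tolist())
E
```

```text
[(np.float64(0.0), 3032), (np.float64(0.004), 182), (np.float64(0.008), 659), (np.float64(0.012), 409), (np.float64(0.016), 60), (np.float64(0.02), 36), (np.float64(0.024), 110), (np.float64(0.032), 56), (np.float64(0.036), 28), (np.float64(0.04), 42), (np.float64(0.044), 58), (np.float64(0.08), 85), (np.float64(0.084), 89), (np.float64(0.088), 35), (np.float64(0.092), 80), (np.float64(0.096), 266), (np.float64(0.1), 2296), (np.float64(0.104), 1440), (np.float64(0.108), 87), (np.float64(0.112), 27), (np.float64(0.116), 40), (np.float64(0.12), 214), (np.float64(0.124), 218), (np.float64(0.128), 62), (np.float64(0.132), 118)]
0.098 3986 0.1035 [ 548.7 -111.9] 77.0
0.114 110 0.1194 [ 534.6 -101.5] 47.6
0.122 289 0.1238 [ 534.9 -102.1] 48.2
[[0.576, -0.077, 0.122], [0.554, -0.11, 0.125], [0.55, -0.098, 0.122], [0.549, -0.095, 0.122], [0.549, -0.116, 0.123], [0.547, -0.11, 0.124], [0.546, -0.101, 0.123], [0.545, -0.115, 0.122], [0.542, -0.102, 0.126], [0.541, -0.094, 0.125], [0.539, -0.098, 0.126], [0.537, -0.094, 0.126], [0.536, -0.094, 0.123], [0.535, -0.095, 0.122], [0.533, -0.098, 0.1
[... 224 characters left out ...]
21, -0.105, 0.123], [0.519, -0.106, 0.125], [0.496, -0.079, 0.125]]
0.126 275 0.1306 [ 535.7 -106. ] 50.7
[[0.578, -0.079, 0.132], [0.577, -0.086, 0.132], [0.574, -0.08, 0.133], [0.572, -0.083, 0.134], [0.569, -0.079, 0.131], [0.545, -0.098, 0.127], [0.542, -0.106, 0.127], [0.541, -0.11, 0.132], [0.539, -0.107, 0.129], [0.54, -0.153, 0.135], [0.538, -0.114, 0.127], [0.536, -0.098, 0.126], [0.537, -0.146, 0.129], [0.534, -0.098, 0.127], [0.535, -0.115, 0.127], [0.533, -0.099, 0.13], [0.534, -0.146, 0.132], [0.531, -0.104, 0.129], [0.533, -0.152, 0.133], [0.531, -0.15, 0.127], [0.527, -0.109, 0.127], [0.499, -0.08, 0.133], [0.497, -0.085, 0.132], [0.496, -0.089, 0.133], [0.493, -0.081, 0.134]]
```

```bash
python3 - <<'E'
from h import *
s=readout.read_state();print(s["clock"])
A=np.array([.535,-.105])
q=[(ctrl.ik([*A,.25],down(y)),y) for y in(0,np.pi)]
for a,y in q: print(y,None if a is None else np.round(a,2))
y=min((x for x in q if x[0] is not None),key=lambda x:abs(x[0][5]))[1]
ctrl.move_pose([*A,.25],down(y))
s=readout.read_state();print(s["clock"],s["ee_pos"],y)
p,d,m=cam("wrist");cv2.imwrite("pics/w1.png",p);np.savez("w1.npz",p=p,d=d,K=m["K"],view=m["view"])
for t in("pulley","pointer","pointer_tip"):
    for r in finder.cut_out(t,"wrist"): print(t,r["point"],r["confidence"])
j=np.array(s["joint_pos"]);t0=s["clock"]
j[5]+=np.radians(10);ctrl.move_j(j.tolist());s=readout.read_state();print("10deg",s["clock"]-t0, s["tcp_rot"]);R1=R.from_rotvec(s["tcp_rot"]).as_matrix();print("jaw dir",R1[:,1])
E
```

```text
1.05
0 [-0.32  0.21  1.5  -0.    1.43 -0.32]
3.141592653589793 None
3.6 [ 0.53509035 -0.10414118  0.24997423] 0
pulley [513.9, 224.9] 0.71
pulley [324.3, 203.8] 0.65
pulley [320.8, 130.7] 0.3
pointer [406.4, 243.6] 0.59
pointer_tip [324.4, 128.6] 0.68
pointer_tip [405.0, 241.3] 0.6
10deg 0.49170000000000025 [-2.40140925e+00 -2.02504895e+00 -3.67103248e-04]
jaw dir [ 9.85645219e-01 -1.68829778e-01 -9.44580000e-05]
```

View pics/w1.png

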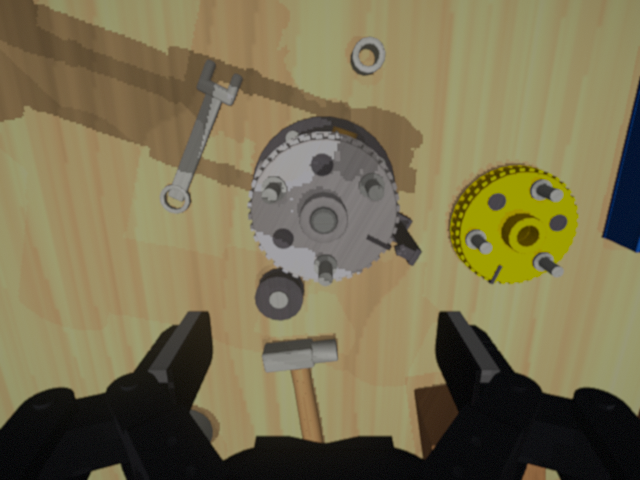

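The wrist view shows the silver pulley at (324,210), the mark at about (368,237)–(390,247), and the pointer on its right at about (405,240). The fingers are clear of the pulley. I'll zoom in for exact pixels.

```bash
python3 - <<'E'
import cv2
p=cv2.imread("pics/w1.png"); cv2.imwrite("pics/w1c.png",cv2.resize(p[120:285,240:435],None,fx=4,fy=4,interpolation=cv2.INTER_CUBIC)[:600])
E
```

```text
(no output)
```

View pics/w1c.png

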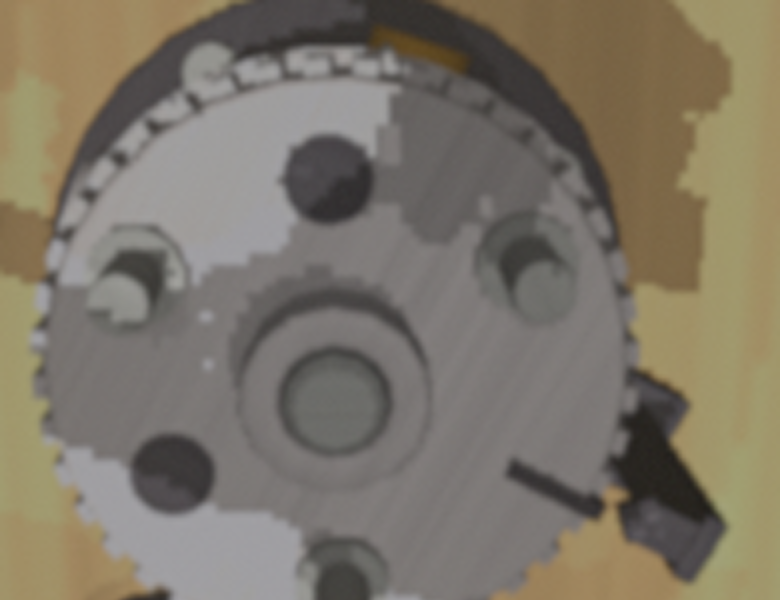

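```bash
cat >> h.py <<'E'
def onz(u,v,z,m):
    o=world(u,v,0,m); a=world(u,v,1,m)-o; return o+a*(z-o[2])/a[2]
E
python3 - <<'E'
from h import *
m=np.load("w1.npz")
f=lambda x,y,z:onz(240+x/4,120+y/4,z,m)[:2]
c=f(334,400,.128);print("axis",c)
S={k:f(*a) for k,a in dict(markout=(600,507,.104),markin=(512,467,.104),s60=(545,292,.134),s180=(117,300,.134),tip=(618,506,.096),back=(707,552,.096),bk2=(690,580,.096),bk1=(725,525,.096)).items()}
for k,a in S.items():
    w=a-c;print(k,a.round(4),"r",round(np.hypot(*w)*1e3,1),"ang",round(np.degrees(np.arctan2(w[1],w[0])),1))
# finger points in depth
P,u,v=cloud(m["d"],m,c,.112);r=np.hypot(*(P[:,:2]-c).T)
k=(P[:,2]>.088)&(P[:,2]<.104)&(r>.072);Q=P[k]-[*c,0];print(k.sum(),Q.mean(0),np.degrees(np.arctan2(Q[:,1].mean(),Q[:,0].mean())),r[k].min(),r[k].max())
E
```

```text
axis [ 0.5354309  -0.10492921]
markout [ 0.5915 -0.135 ] r 63.6 ang -28.2
markin [ 0.5726 -0.1261] r 42.8 ang -29.7
s60 [ 0.5737 -0.0828] r 44.2 ang 30.1
s180 [ 0.4959 -0.0844] r 44.5 ang 152.6
tip [ 0.5968 -0.1376] r 69.5 ang -28.0
back [ 0.6168 -0.1482] r 92.2 ang -28.0
bk2 [ 0.6136 -0.1548] r 92.7 ang -32.5
bk1 [ 0.6202 -0.1419] r 92.5 ang -23.6
349 [ 0.07375902 -0.0381828   0.09734854] -27.36922792498046 0.07226768212541512 0.0924806811657532
```

The pointer is at −28° and the mark at about −29.5°, about the axis (0.5354, −0.1050). I'll lower the open fingers at yaw 0.5° and turn anticlockwise in small steps, watching force and disc height.

```bash
cat >> h.py <<'E'
C=np.array([.5354,-.1050])
def height(n):
    p,d,m=cam(n);P,u,v=cloud(d,m,C,.038);r=np.hypot(*(P[:,:2]-C).T);z=P[(r>.023)&(P[:,2]>.08)&(P[:,2]<.116),2]
    return (round(float(np.median(z)),4),len(z)) if len(z) else (0,0)
def turn(deg):  # anticlockwise by deg with the last joint
    j=np.array(readout.read_state()["joint_pos"]);j[5]-=np.radians(deg);ctrl.move_j(j.tolist())
def yaw():
    r=R.from_rotvec(readout.read_state()["tcp_rot"]).as_matrix();return np.degrees(np.arctan2(r[1,1],r[0,1]))
def rep():
    s=readout.read_state();return round(s["clock"],2),round(yaw(),1),np.round(s["ft_force"],1),np.round(s["wrist_torque"],2)
E
python3 - <<'E'
from h import *
y=np.radians(.5)
ctrl.move_pose([*C,.16],down(y));print(rep(),height("side"),height("wrist"))
print("contact",ctrl.move_linear([*C,.108],max_speed=.05,until_force=6),readout.read_state()["ee_pos"])
print(rep(),height("side"),height("wrist"))
for i in range(4):
    turn(6);print(rep(),height("side"),height("wrist"))
p,d,m=cam("side");cv2.imwrite("pics/s1.png",cv2.resize(p[100:300,220:450],None,fx=3,fy=3))
E
```

```text
(4.54, np.float64(0.5), array([ 1.3, -1. ,  0.7]), array([-0.01,  0.06, -0.01])) (0.1036, 260) (0.1041, 7051)
contact False [ 0.53570554 -0.10511591  0.10833423]
(5.83, np.float64(0.5), array([-1. ,  0.5,  0.3]), array([-0.02, -0.  ,  0.01])) (0.1036, 271) (0.1042, 10554)
(6.18, np.float64(6.4), array([0.8, 0.8, 1.2]), array([-0.  ,  0.02,  0.01])) (0.1036, 263) (0.1042, 10577)
(6.53, np.float64(12.2), array([ 0.1,  0.4, -0.3]), array([-0.07,  0.02,  0.05])) (0.1037, 270) (0.1042, 10569)
(6.88, np.float64(18.0), array([0.9, 0.2, 0.4]), array([-0.01,  0.03, -0.  ])) (0.1036, 268) (0.1041, 10521)
(7.23, np.float64(23.9), array([0.5, 0.8, 1. ]), array([-0.01,  0.05,  0.01])) (0.1037, 260) (0.1041, 10476)
```

View pics/s1.png

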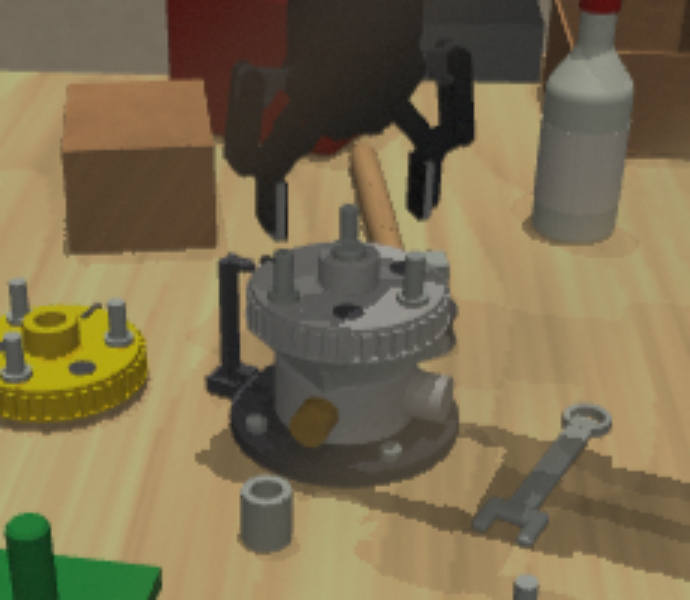

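The fingers (tips at about (275,235) and (425,215)) still seem to be at or above the stud tops, so there was no contact. I'll check the tip height from the side depth before lowering.

```bash
python3 - <<'E'
from h import *
p,d,m=cam("side");P,u,v=cloud(d,m,C,.075);r=np.hypot(*(P[:,:2]-C).T)
a=np.degrees(np.arctan2(P[:,1]-C[1],P[:,0]-C[0]))
dark=p[v,u].max(1)<75
for lab,a0 in(("f+",23.9),("f-",-156.1)):
    da=(a-a0+180)%360-180
    k=(abs(da)<20)&(r>.036)&(r<.062)&(P[:,2]>.112)
    h,e=np.histogram(P[k,2],np.arange(.112,.18,.004));print(lab,h,"dark min z",np.sort(P[k&dark,2])[:8].round(4))
    k&=(P[:,2]<.160)&dark;print(r[k].min().round(3),r[k].max().round(3))
E
```

```text
f+ [17 13 12 16 11 22  0  4 10 17 25 22 25 23 23 27] dark min z [0.1123 0.1136 0.1206 0.1207 0.1223 0.125  0.1251 0.1268]
0.038 0.055
f- [ 0  0  0  0  0  0  0  7 19 19 25 20 26 22 23 25] dark min z [0.1432 0.1437 0.144  0.1441 0.1456 0.1457 0.1462 0.1466]
0.044 0.059
```

Tips are at about z = 0.142. I'll go back to yaw 0.5° and lower by 24 mm under force guard. That should put the tips about 16 mm below the stud tops, well above the disc.

```bash
python3 - <<'E'
from h import *
turn(.5-yaw())
print("contact",ctrl.move_linear([*C,.084],down(np.radians(.5)),max_speed=.05,until_force=6),readout.read_state()["ee_pos"],rep())
h0=height("wrist");print(h0,height("side"))
for i in range(17):
    turn(6);h=height("wrist");print(rep(),h)
    if h[0]<.1015: break
p,d,m=cam("side");print(height("side"));cv2.imwrite("pics/s2.png",cv2.resize(p[100:300,220:450],None,fx=3,fy=3))
E
```

```text
contact False [ 0.53540805 -0.10499228  0.08378418] (8.55, np.float64(0.5), array([-0. , -0.2,  0.9]), array([ 0.05, -0.02,  0.03]))
(0.1042, 13096) (0.1037, 263)
(8.95, np.float64(6.4), array([-0.3, -1.6, -0.3]), array([ 0.  , -0.01,  0.  ])) (0.1042, 13032)
(9.25, np.float64(12.2), array([-0.5, -0.5,  1. ]), array([ 0.06,  0.04, -0.  ])) (0.1042, 13155)
(9.55, np.float64(18.0), array([-0.3,  0.4, -0.4]), array([-0.03,  0.01,  0.03])) (0.1041, 13210)
(9.85, np.float64(23.8), array([ 0.3, -0.1, -0.5]), array([-0.02,  0.02, -0.05])) (0.1042, 13227)
(10.15, np.float64(29.6), array([-0.4, -0.6, -0.6]), array([ 0.04, -0.05,  0.03])) (0.1041, 13211)
(10.45, np.float64(35.3), array([-0.1,  0.7,  1.1]), array([ 0.  , -0.01,  0.02])) (0.1041, 13196)
(10.75, np.float64(41.1), array([-0.6,  0.1, -0.2]), array([ 0.02, -0.08, -0.01])) (0.1041, 13210)
(11.05, np.float64(46.9), array([ 0.6,  0.3, -0.7]), array([-0.04,  0.02, -0.03])) (0.1041, 13205)
(11.35, np.float64(52.7), array([-0.2,  0.4,  0.4]), array([-0.03, -0.04, -0.05])) (0.1041, 13235)
(11.65, np.float64(58.5), array([0.8, 0.5, 0. ]), array([ 0.01, -0.02, -0.  ])) (0.1041, 13269)
(11.95, np.float64(64.3), array([-0.3,  0.5,  0.8]), array([-0.01,  0.06, -0.04])) (0.1037, 13321)
(12.25, np.float64(70.1), array([ 0.2, -0.1, -0.5]), array([ 0.  , -0.03, -0.  ])) (0.0962, 12384)
(0.0957, 256)
```

View pics/s2.png

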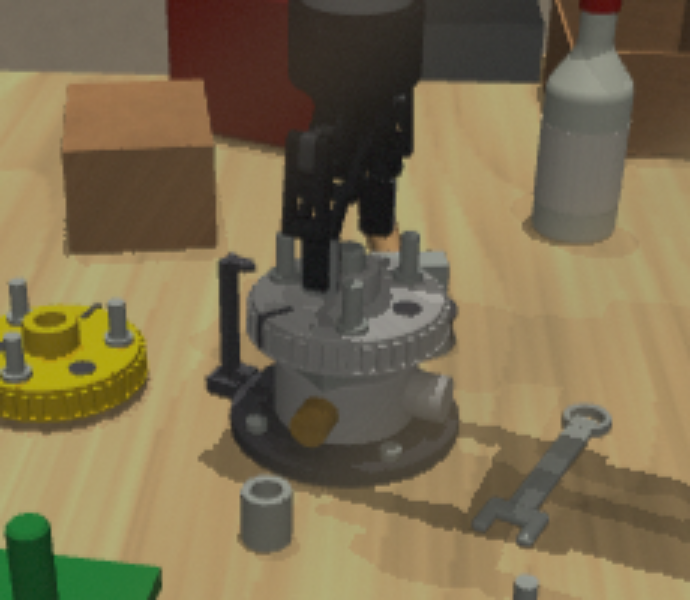

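It dropped: the disc top is at 0.096, so the origin is at 74 mm. The finger is against the front stud, and the mark at (275,315) in the crop lies anticlockwise of the pointer. Next I lower a little, measure the mark's angle automatically, and turn clockwise.

```bash
cat >> h.py <<'E'
def mark(n,z=.096,lo=.047,hi=.058):
    p,d,m=cam(n);g=p.astype(float).max(2)
    an=np.radians(np.arange(-180,180,.25));rr=np.linspace(lo,hi,10)
    A,Rr=np.meshgrid(an,rr)
    X=np.stack([C[0]+Rr*np.cos(A),C[1]+Rr*np.sin(A),0*A+z]).reshape(3,-1)
    K=np.array(m["K"]);V=np.array(m["view"]);c=V[:3,:3]@X+V[:3,3:];dz=c[2];q=K@(c/dz)
    mp=[q[i].reshape(A.shape).astype(np.float32) for i in(0,1)]
    G=cv2.remap(g.astype(np.float32),*mp,cv2.INTER_LINEAR,borderValue=200)
    D=cv2.remap(d.astype(np.float32),*mp,cv2.INTER_NEAREST,borderValue=0)
    ok=abs(D-dz.reshape(A.shape))<.005
    s=np.where(ok,G,np.nan);good=ok.mean(0)>.7
    col=np.where(good,np.nanmean(np.where(good,s,200),0),np.nan)
    # dark line against both sides, 6 deg away
    con=np.minimum(np.roll(col,24),np.roll(col,-24))-col
    con=np.nan_to_num(con,nan=-99);i=con.argmax();w=slice(max(i-14,0),i+15);wt=np.clip(con[w]-con[i]*.5,0,None)
    return round(float((np.degrees(an[w])*wt).sum()/wt.sum()),2),round(float(con[i]),1),int(good.sum())
E
python3 - <<'E'
from h import *
print([mark(n) for n in("wrist","side","top")])
p=readout.read_state()["ee_pos"]
print(ctrl.move_linear([*C,.077],max_speed=.05,until_force=8),rep())
for i in range(5):
    turn(-12);print(rep(),[mark(n) for n in("wrist","side","top")],height("wrist"))
p,d,m=cam("wrist");cv2.imwrite("pics/w3.png",p)
E
```

```text
[(34.32, 69.7, 927), (35.42, 39.7, 859), (157.03, 12.4, 652)]
False (12.79, np.float64(70.3), array([-0.3,  0.9, -0.6]), array([-0.  , -0.02,  0.05]))
(13.11, np.float64(58.5), array([-0.1, -0.3,  0.1]), array([-0.05,  0.02,  0.01])) [(-155.64, 18.4, 895), (35.3, 38.0, 880), (156.96, 12.7, 643)] (0.0962, 13306)
(13.62, np.float64(46.5), array([ 2.6, -3.9, -0.9]), array([-0.58, -0.44,  0.24])) [(148.05, 13.0, 930), (27.94, 37.7, 868), (147.92, 8.3, 574)] (0.0962, 13412)
(14.14, np.float64(34.6), array([ 1.7, -4.9, -2. ]), array([-0.76, -0.3 ,  0.23])) [(137.45, 10.8, 935), (16.53, 38.3, 861), (81.98, 9.7, 598)] (0.0962, 13466)
(14.66, np.float64(22.8), array([ 0.3, -5.8, -1.2]), array([-0.81, -0.18,  0.29])) [(86.82, 17.7, 934), (5.07, 30.4, 832), (86.09, 10.8, 582)] (0.0962, 13528)
(15.18, np.float64(10.9), array([-0.6, -4.7, -0.6]), array([-0.79,  0.05,  0.19])) [(86.17, 15.9, 953), (-5.72, 30.9, 842), (85.29, 11.8, 621)] (0.0962, 13523)
```

View pics/w3.png

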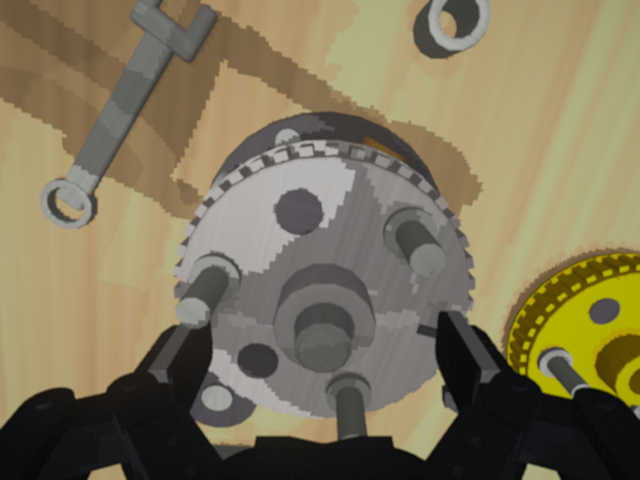

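The torque shows the shaft is being driven, and the mark is at −5.7° by the side camera. The finger hides part of it in the wrist view. I'll turn 21° more, back off, lift and check from the same pose as the first wrist picture.

```bash
python3 - <<'E'
from h import *
turn(-10);print(rep(),mark("side"));turn(-11.5);print(rep(),mark("side"))
turn(8);print(mark("side"),height("wrist"))
y=np.radians(yaw());ctrl.move_linear([*C,.16],max_speed=.12)
ctrl.move_pose([.535,-.105,.25],down(0));ctrl.hold(.2);print(rep(),[mark(n) for n in("wrist","side")],height("wrist"))
p,d,m=cam("wrist");np.savez("w4.npz",d=d,K=m["K"],view=m["view"])
cv2.imwrite("pics/w4c.png",cv2.resize(p[120:285,240:435],None,fx=4,fy=4,interpolation=cv2.INTER_CUBIC)[:600])
P,u,v=cloud(d,m,C,.112);r=np.hypot(*(P[:,:2]-C).T)
k=(P[:,2]>.088)&(P[:,2]<.104)&(r>.072);Q=P[k];print(k.sum(),np.degrees(np.arctan2(Q[:,1].mean()-C[1],Q[:,0].mean()-C[0])))
E
```

```text
(15.71, np.float64(1.1), array([-1.9, -5. ,  0.1]), array([-0.77,  0.07,  0.23])) (-16.49, 28.8, 850)
(16.07, np.float64(-10.2), array([-2. , -4.2,  0.7]), array([-0.65,  0.31,  0.24])) (89.41, 8.4, 756)
(86.77, 8.6, 755) (0.0962, 13434)
(17.98, np.float64(-0.0), array([-0.9,  0. , -0.2]), array([ 0.01, -0.05, -0.01])) [(-26.45, 68.7, 1225), (97.67, 8.9, 769)] (0.0961, 3966)
354 -27.306762102709463
```

View pics/w4c.png

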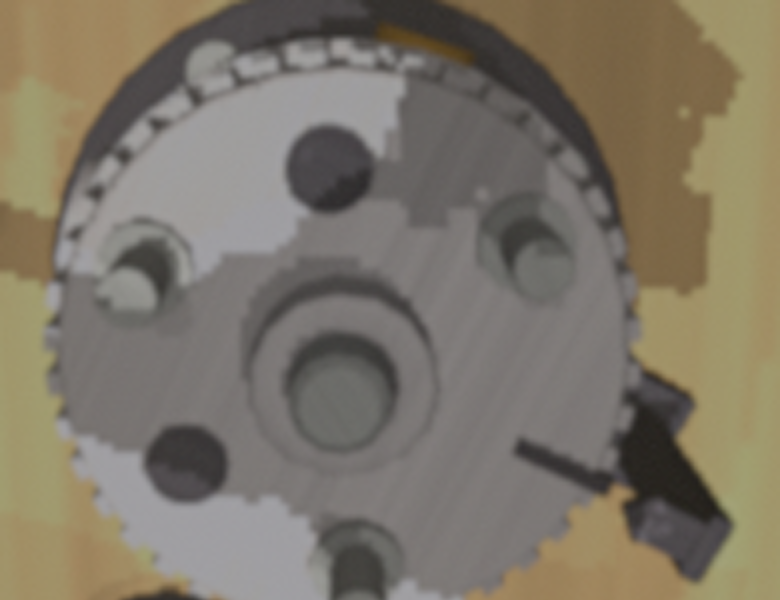

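```bash
python3 - <<'E'
from h import *
m=np.load("w4.npz")
f=lambda x,y,z:onz(240+x/4,120+y/4,z,m)[:2]
for k,a in dict(nose=(340,400,.128),markout=(610,484,.096),markin=(520,446,.096),tip=(626,505,.096),bk1=(731,524,.096),bk2=(697,580,.096)).items():
    q=f(*a);w=q-C;print(k,q.round(4),"r",round(np.hypot(*w)*1e3,1),"ang",round(np.degrees(np.arctan2(w[1],w[0])),1))
P,u,v=cloud(m["d"],m,C,.112);w=P[:,:2]-C;r=np.hypot(*w.T);a=np.degrees(np.arctan2(w[:,1],w[:,0]))
k0=(P[:,2]>.093)&(P[:,2]<.101)
for lo in np.arange(.070,.094,.003):
    k=k0&(r>lo)&(r<lo+.003);print(round(lo,3),k.sum(),a[k].min().round(1),a[k].max().round(1),a[k].mean().round(1)) if k.sum() else 0
E
```

```text
nose [ 0.5357 -0.1052] r 0.4 ang -42.9
markout [ 0.5935 -0.1328] r 64.4 ang -25.6
markin [ 0.5739 -0.1244] r 43.1 ang -26.7
tip [ 0.5972 -0.1376] r 69.9 ang -27.8
bk1 [ 0.6201 -0.1419] r 92.4 ang -23.5
bk2 [ 0.6137 -0.1549] r 92.9 ang -32.5
0.07 35 -31.4 -24.2 -27.4
0.073 46 -32.1 -23.5 -27.5
0.076 42 -31.8 -24.0 -27.6
0.079 42 -31.2 -24.2 -27.8
0.082 43 -31.2 -24.5 -27.3
0.085 62 -32.7 -22.6 -27.3
0.088 64 -32.8 -22.5 -27.5
0.091 22 -32.3 -22.8 -27.3
```

The mark is 1.4° (about 1.5 mm) short of the pointer. That is within tolerance, but a small nudge is cheap, so I'll repeat the push to yaw −11.6°.

```bash
python3 - <<'E'
from h import *
y=np.radians(-2.2);ctrl.move_pose([*C,.16],down(y))
print(ctrl.move_linear([*C,.077],down(y),max_speed=.08,until_force=8))
turn(-11.6-yaw());print(rep());turn(9.4)
ctrl.move_linear([*C,.16],max_speed=.12)
ctrl.move_pose([.535,-.105,.25],down(0));ctrl.hold(.3);print(rep(),mark("wrist"),height("wrist"))
p,d,m=cam("wrist");cv2.imwrite("pics/w5c.png",cv2.resize(p[120:285,240:435],None,fx=4,fy=4,interpolation=cv2.INTER_CUBIC)[:600])
for t in("spanner","idler","socket"):
    p,d,m=cam("top")
    for r in finder.cut_out(t,"top")[:1]: print(t,np.round(r["point"]),r["confidence"])
E
```

```text
False
(20.1, np.float64(-11.5), array([-1.4, -3.7, -1. ]), array([-0.63,  0.23,  0.24]))
(21.97, np.float64(-0.0), array([ 0.7, -0.4,  0.7]), array([ 0.01,  0.01, -0.03])) (-32.28, 68.4, 1234) (0.0962, 3967)
spanner [385. 362.] 0.84
socket [344. 259.] 0.65
```

View pics/w5c.png

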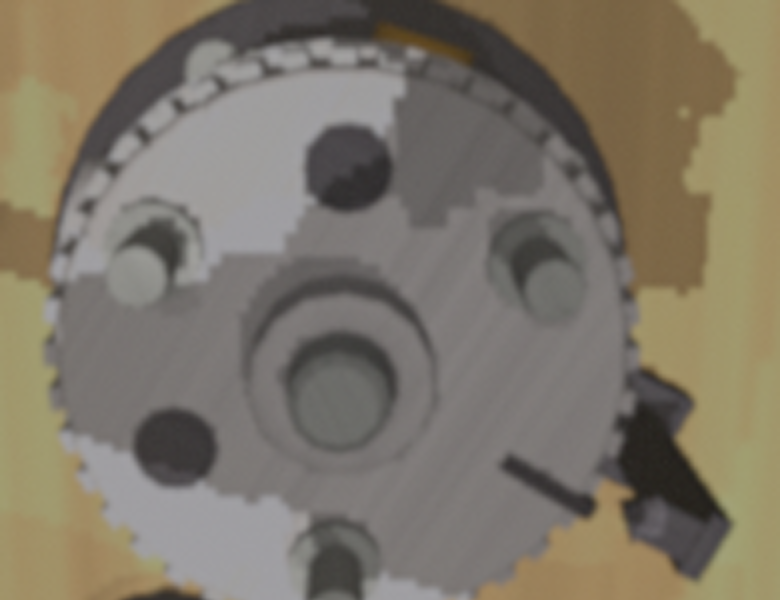

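The nudge overshot: the mark is now at −32.3°. The pulley probably took up its play. I'll correct anticlockwise in slow 1° steps. In that direction the wrist camera sees the mark, so I can stop on the measurement.

```bash
python3 - <<'E'
from h import *
y=np.radians(-4.3);ctrl.move_pose([*C,.16],down(y))
print(ctrl.move_linear([*C,.077],down(y),max_speed=.08,until_force=8),mark("wrist"))
turn(4);b=mark("wrist");print(rep(),b)
for i in range(16):
    turn(1);a=mark("wrist");print(round(yaw(),2),a, rep()[3])
    if abs(a[0]+30)<6 and a[0]>-28.0: break
for i in range(4): turn(-2)
print("off",yaw(),mark("wrist"))
ctrl.move_linear([*C,.16],max_speed=.1);print("lifted",mark("wrist"))
ctrl.move_pose([.535,-.105,.25],down(0));ctrl.hold(.3);print(rep(),mark("wrist"),height("wrist"))
p,d,m=cam("wrist");cv2.imwrite("pics/w6c.png",cv2.resize(p[120:285,240:435],None,fx=4,fy=4,interpolation=cv2.INTER_CUBIC)[:600])
E
```

```text
False (85.67, 20.5, 883)
(24.41, np.float64(-0.4), array([-0.4, -0.3, -0.3]), array([0.04, 0.02, 0.05])) (-33.25, 73.7, 883)
0.59 (-32.87, 73.4, 895) [ 0.03 -0.04  0.02]
1.58 (-32.55, 75.0, 886) [-0.02  0.03 -0.02]
2.57 (-32.51, 73.8, 902) [ 0.02 -0.02  0.04]
3.56 (-32.5, 73.7, 898) [-0.03 -0.02 -0.02]
4.55 (-32.47, 74.9, 905) [0.01 0.01 0.02]
5.54 (-32.42, 74.8, 914) [-0.03  0.02  0.01]
6.53 (-32.43, 74.1, 910) [-0.05  0.05 -0.01]
7.52 (-32.03, 74.4, 917) [-0.27  0.01 -0.05]
8.51 (-31.41, 74.4, 925) [-0.31  0.04 -0.13]
9.49 (-30.6, 74.0, 921) [-0.29  0.06 -0.06]
10.48 (-29.76, 73.7, 918) [-0.31  0.08  0.  ]
11.47 (-28.89, 74.1, 924) [-0.26  0.07 -0.05]
12.47 (-28.22, 73.5, 928) [-0.38  0.03 -0.08]
13.46 (-27.54, 73.2, 920) [-0.52  0.03 -0.15]
off 5.68179432644275 (-28.31, 73.4, 874)
lifted (-27.48, 68.2, 1197)
(31.43, np.float64(-0.0), array([ 0.2, -0.4,  0.7]), array([ 0.01,  0.01, -0.01])) (-27.41, 68.6, 1226) (0.0962, 3959)
```

View pics/w6c.png

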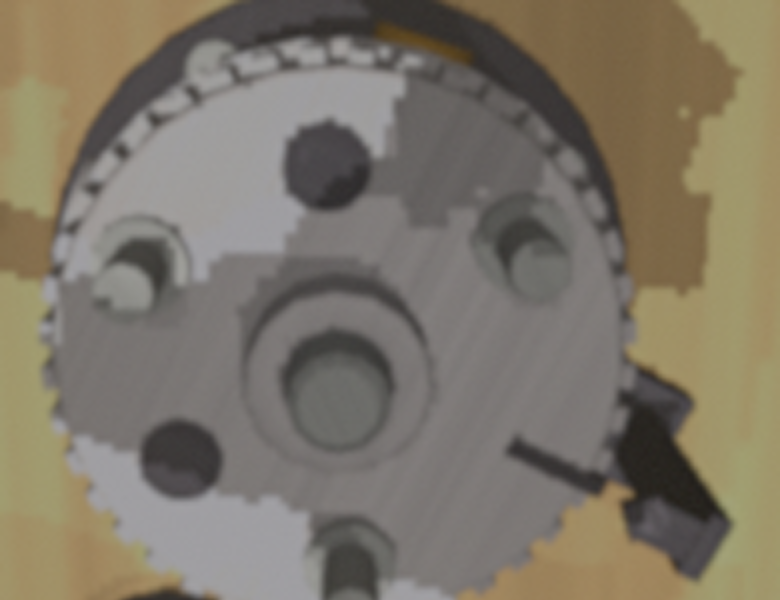

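```bash
python3 - <<'E'
from h import *
imaging.camera("wrist")
for t in("idler",):
    for r in finder.cut_out(t,"wrist")[:2]: print(t,r["point"],r["confidence"])
print(mark("wrist"),height("wrist"),rep());ctrl.hand_in()
E
```

```text
idler [278.5, 291.9] 0.82
(-27.31, 68.6, 1233) (0.0962, 3938) (31.78, np.float64(-0.0), array([0.1, 0.6, 0.6]), array([-0.03,  0.03, -0.05]))
the job is handed in; nothing more can be done
```

The pulley is home on the drive plate, its mark is at the pointer, and I handed the job in at about 31.8 s of the 51 s allowed. I turned it by pushing its studs with the open fingers. It dropped after roughly 64° anticlockwise, and I then drove pulley and shaft back clockwise.

- **Correction on the way:** an optional fine nudge clockwise overshot, leaving the mark about 4.6° past the pointer. I brought it back anticlockwise in slow 1° steps with the wrist camera watching.
- **Last checks:** the disc top is at 96 mm, so the origin is at about 74 mm, which is home. The mark is at −27.3°, and the pointer is at about −27.5° to −28°, so it is under 1 mm off sideways. I made no separate tilt check. The last picture shows the mark's end at the pointer's tip, and the gripper was lifted clear above the pulley, reading no load.
- **Bystanders:** the spanner and socket were within about 2 pixels of their starting positions in the top view, checked before the final correction. The arm hid the idler in that view. In the last wrist view it appears about where it was at the start.
- **Disagreement:** while the fingers were down, the camera readings of the mark differed by about 1°, so I relied on the wrist view after lifting.

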